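Try the lids of two craft tins and sort them

ROBOT

A 7-joint arm with a two-finger parallel gripper is mounted at the origin on the work surface. World frame = base frame: x ahead of the robot, y to its left, z up, the work surface at z = 0. Lengths are in m, angles in degrees, forces in N, time in s.
With the tool pointing down it reaches from about 0.425 to 0.875 m from the base axis. Payload 4.7 kg.
Tool frame: the origin (TCP) lies midway between the tips of the shut fingers; the grasp point (between the pads) lies 19 mm behind it; z points along the fingers, y is the line along which they close (so a half turn about z gives the same grasp; the last joint's range is limited). The gripper opens to 87 mm and grips with 3 to 60 N. Pads are 19 mm wide; open, the fingers measure 117 mm over their backs; the gripper's body (75 mm by 190 mm) begins 51 mm behind the grasp point.
Start: joints at [72.256, 18.392, -4.016, 83.108, 1.295, 78.541, -3.26], TCP at [0.207, -0.616, 0.223] pointing down, gripper open.
Joint ranges: [-163.93, 163.93], [-17.29, 119.83], [-79.2, 71.16], [3.27, 140.29], [-89.18, 269.18], [5.43, 117.66], [-154.24, 154.24]. Speed limits (degrees/s): [147.25, 147.25, 180, 180, 180, 180, 180].

INTERFACE

Orientations are given as [roll, pitch, yaw] about the fixed x, y, z axes, in that order (R = Rz(yaw) Ry(pitch) Rx(roll)).
In Python, from cell import env gives the robot as it stands. The module is installed in compiled form; this text tells all that it offers.
- The arm moves only by the tool step_arm, never from a script. Its argument "rows" is a list of rows, each an object with "angular": the turn, a rotation vector about the tool's x, y, z in units of pi rad (1.0 is pi rad), a list of three; "slide": the shift along the tool's x, y, z in units of 500 mm (1.0 is 500 mm), a list of three; "jaw": the opening, from 0 (shut) to 1 (fully open). A call has 1 to 10 rows; each row shifts and turns the commanded pose from where the row before left it, along the tool's axes as they then stand; what a row does not reach is not made up. A row lasts 1/8 s, in which the tool goes at most 62.5 mm and 10.7 degrees, less where a joint would pass 70% of its speed; a pose out of reach is approached as far as the arm can. A call with a number of a shift or a turn outside -1 to 1 is refused whole. A call with a gripper value outside its range is refused whole. The fingers move at their own pace and stop on an object; "newtons" is the grip in N (left out, the last holds). Time passes only in rows, so rows that do not move let the fingers close. It gives the time, the measured TCP pose, the force, the opening and the grip force at its end, in the units of the state.
- env.get_obs(): the state, without advancing time (a new reading comes with each control period).
- env.read_camera(name): name is "scene" or "top"; returns the picture (400x640x3 uint8, red, green, blue); there is no depth.
- env.camera_info(name): a dict with "fx", "fy", "cx", "cy" (pixels), "R" (3x3) and "t" (3): a world point X has camera coordinates R X + t. Camera axes: x right, y down, z forward; pixel columns grow to the right and rows downward; lengths in m; the calibration is good to about 2 mm. A picture is of the moment at which its call begins. camera_info takes no time and is no camera call.
- env.sign_off(): hands the job in; it is judged then, once.
The state is a dict: "time_s": time; "qpos": joint angles; "joint_velocities": joint speeds; "effort": joint torques, N m; "tool_pos": TCP position; "tool_rot": TCP orientation; "force": force on the tool from outside, world axes, zero at the start; "wrist_torque": the same for the moment, N m; "grip_width": finger opening in m; "grasp_force": force on a finger pad.
Only numpy, scipy, OpenCV 4.12 (cv2) and the standard library are available. Lean on these libraries where they do the work, as an engineer would, in place of code of your own. Each camera call takes 0.05 s, during which the arm holds its last target. There are 200 camera calls.

TASK

Two craft tins stand with their brass lids ajar; one of them has a seized hinge. Try both hinges by pressing each lid down until it stops - a free lid goes right shut, a seized one gives only a little and jams - and leave the lids as they end up. Put the tin with the free lid in the green tray (stock) and the one with the seized lid in the red tray (repair), each standing upright and flat on the tray's floor, and let go.

Things in the scene. Friction and masses are not known exactly. Their poses are not given: they have to be found in the camera images.
- tin_a: loose craft tin, one of two alike: open-topped steel box 90 mm long (x), 54 wide (y), 36 high, walls 3, 0.18 to 0.35 kg, its punched brass lid (lid_a) hinged on the +x end wall and ajar at the start, rising towards -x. Origin: centre of the underside; x along the length to the hinge, z up. Grip it across its 54 mm width, near the hinge where the lid is low (say 12 mm from the middle to +x)
- lid_a (a joint): angle (rad) that tin_a's lid has been pressed down: 0 = 24 degrees above level, free edge 75 mm above the bench (start 0 to 0.04); 0.42 = shut, lid top 40 mm above the tin's underside. Lid plate 90 x 50 mm, 4 thick; hinge line along y at x = +45, z = 36 mm of the tin. Press it from above near its free end, say 25 mm from the tin's middle to -x
- tin_b: the other tin, the same in every size and in its frame, with lid_b. One of the two tins has a seized hinge; which one shows only when the lids are pressed, and it may stand in either place
- lid_b (a joint): the same for tin_b's lid. Either lid moves under 1 to 2 N pressed near its free end and stays where it is left. A free lid goes down to shut (0.42); a seized one gives only to about 0.12 and stops dead. Press until it stops: a force of 5 to 15 N is enough and harms nothing
- stock_tray: green-painted tray, 170 mm (x) by 150 mm (y), rim 16 mm high, walls and floor 5 mm thick, fixed to the bench: the place for tins whose lid moves freely (stock). Origin: centre of the underside; z up, the inner floor is at z = 5 mm
- repair_tray: red-painted tray, 170 mm (x) by 150 mm (y), rim 16 mm high, walls and floor 5 mm thick, fixed to the bench: the place for tins whose lid is seized (repair). Origin: centre of the underside; z up, the inner floor is at z = 5 mm
Things that resemble listed ones, but are neither listed nor needed, are in the scene too. Leave any pink look-alike of the tin_a alone. Leave any pink look-alike of the tin_b alone.

How it is judged (in metres and radians):
On the way:
1. both hinges have been tried: the free lid stands shut and the seized one at its stop, in either order (value of joint each of lid_a, lid_b above 0.08 rad and value of joint any of lid_a, lid_b above 0.34 rad), for 0.2 s.
At the end, for the whole second after the job is handed in: The tin whose lid is shut (joint above 0.34) stands in the green tray and the one whose lid jammed ajar (joint below 0.2) in the red tray, each at rest, upright within 10 degrees, underside within 5 mm of the tray's floor, centre within 65 mm of the tray's centre (((value of joint lid_a above 0.34 rad and value of joint lid_b below 0.2 rad and horizontal distance between tin_a and stock_tray below 0.065 m and z of tin_a in the frame of stock_tray between 0 and 0.01 m and angle between each of tin_a, tin_b's own z axis and vertical below 0.17 rad and linear speed of each of tin_a, tin_b below 0.03 m/s and horizontal distance between tin_b and repair_tray below 0.065 m and z of tin_b in the frame of repair_tray between 0 and 0.01 m) or (value of joint lid_b above 0.34 rad and value of joint lid_a below 0.2 rad and horizontal distance between tin_b and stock_tray below 0.065 m and z of tin_b in the frame of stock_tray between 0 and 0.01 m and angle between each of tin_b, tin_a's own z axis and vertical below 0.17 rad and linear speed of each of tin_b, tin_a below 0.03 m/s and horizontal distance between tin_a and repair_tray below 0.065 m and z of tin_a in the frame of repair_tray between 0 and 0.01 m))); the robot touches nothing.
It also fails if it takes over 64 s, if anything falls off the work surface, if the arm or the gripper's body presses on something with over 40 N, if the wrist force passes 120 N, or if a joint passes its speed limit or range.

## Working session

There is one attempt and no reset: what is moved stays moved. The work goes in short steps, Python scripts to look and compute and a tool call to move; the robot and the scene stay as the last step left them, time stands still between calls to the robot, and variables do not carry over. Pictures are saved under pics/ and viewed, at most 10 in all, crops included, and the job is handed in when it is done.

Besides the shell and the picture viewer there is one more tool, called by a JSON object that holds its "op" and its "data", one argument or row to a line. step_arm: Moves the arm, as the interface text tells. Shifts and turns lie within -1 to 1; 1 stands for 500 mm of shift or pi rad of turn. Its arguments: {"type":"object","properties":{"rows":{"type":"array"},"newtons":{"type":"number"}},"required":["rows"]}

```bash
mkdir -p pics
python3 - <<'E'
from cell import env
import cv2,numpy as np
for n in("top","scene"):
    cv2.imwrite(f"pics/{n}0.png",env.read_camera(n)[:,:,::-1]); c=env.camera_info(n)
    print(n,c["fx"],c["cx"],c["cy"],np.round(c["R"],3).tolist(),np.round(c["t"],3).tolist())
o=env.get_obs();print(o)
E
```

```text
top 450.66444280811004 317.5609706273572 196.45468402474802 [[-0.011, -1.0, 0.001], [-0.994, 0.011, -0.106], [0.106, -0.002, -0.994]] [0.022, 0.507, 1.215]
scene 384.17240112118947 325.3390460411062 203.94006258942986 [[0.43, 0.903, -0.012], [0.552, -0.274, -0.787], [-0.714, 0.331, -0.616]] [-0.248, -0.243, 1.401]
{'time_s': 0.1, 'qpos': array([72.25504758, 18.43377647, -4.0152495 , 83.16698595,  1.29576043,
       78.54031557, -3.2596133 ]), 'joint_velocities': array([-0.04029227, -0.05671617,  0.00181988, -0.1088248 ,  0.02800643,
       -0.0021258 , -0.02839175]), 'effort': array([-4.36284690e-04, -4.92567873e+01, -4.06049034e-01, -3.13400102e+01,
       -6.42215274e-02,  3.93570517e-02,  5.94774747e-05]), 'tool_pos': array([ 0.20660834, -0.61577971,  0.2215907 ]), 'tool_rot': array([-1.79904193e+02,  6.22920255e-03,  1.85548024e+01]), 'force': array([-0.63459173, -0.04241734, -0.2157234 ]), 'wrist_torque': array([ 0.00794393,  0.0083664 , -0.03972661]), 'grasp_force': 0.0, 'grip_width': 0.08704894718737284}
```

View pics/top0.png

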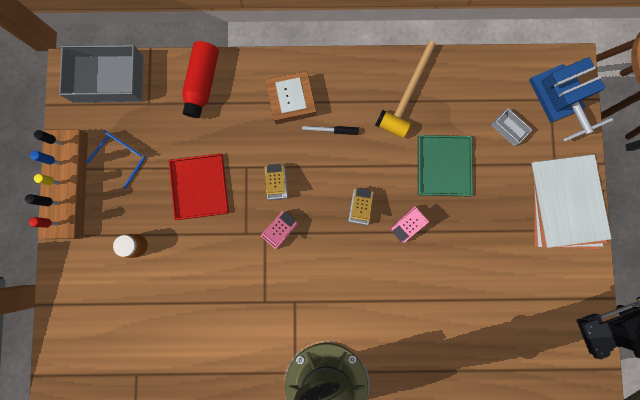

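View pics/scene0.png

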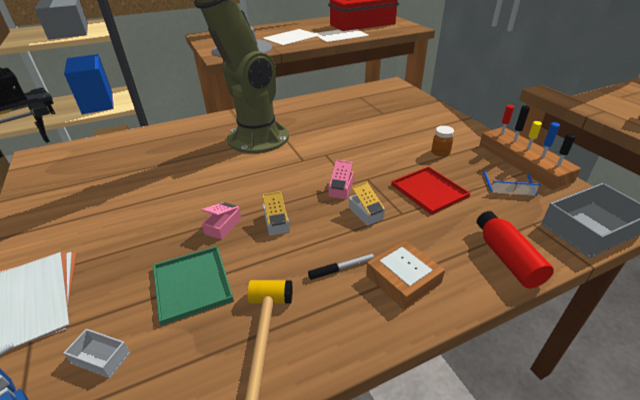

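Candidates in the top picture: brass-lidded steel tins at (275,181) and (361,206). Pink look-alikes, to be left alone, are at (279,229) and (410,224), and there is a grey bin at (512,126). The red tray is at (200,187) and the green one at (446,165). I choose the two brass/steel ones and check them in one crop.

Run:
```python
import cv2,numpy as np
a=cv2.resize(cv2.imread("pics/top0.png")[155:230,250:400],None,fx=5,fy=5,interpolation=cv2.INTER_CUBIC)[:,:750]
b=cv2.resize(cv2.imread("pics/scene0.png")[175:240,250:400],None,fx=5,fy=5,interpolation=cv2.INTER_CUBIC)
cv2.imwrite("pics/crop.png",cv2.resize(np.vstack([a,b]),None,fx=.85,fy=.85))
```

```text
(no output)
```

View pics/crop.png

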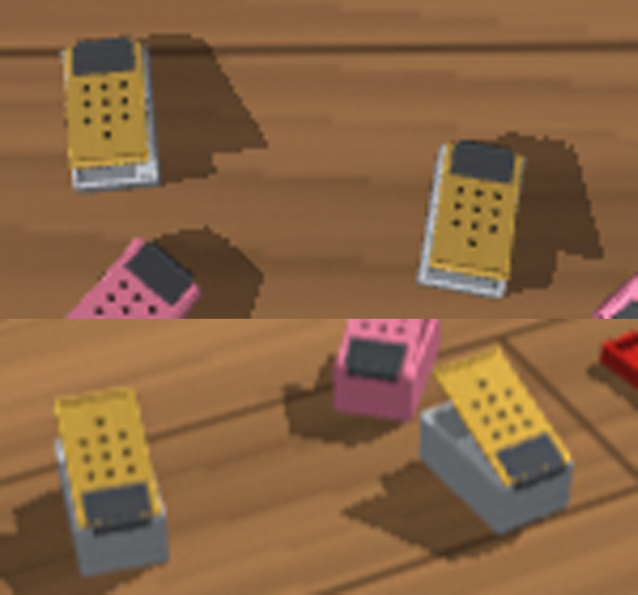

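The crop shows both are steel tins with brass lids ajar, with the dark hinge pad at the far end (+x) for both. In crop pixels, the left tin spans about (66..158, 40..188) and the right tin about (420..523, 142..297). Next I fit their poses from corners in both views.

```bash
cat > h.py <<'E'
from cell import env
import numpy as np,cv2
from scipy.optimize import least_squares
from scipy.spatial.transform import Rotation as Ro
C={n:env.camera_info(n) for n in("top","scene")}
def proj(n,X):
    c=C[n];p=X@np.array(c["R"]).T+c["t"];return np.c_[c["fx"]*p[:,0]/p[:,2]+c["cx"],c["fy"]*p[:,1]/p[:,2]+c["cy"]]
def back(n,u,v,z):
    c=C[n];R=np.array(c["R"]);d=R.T@[(u-c["cx"])/c["fx"],(v-c["cy"])/c["fy"],1];o=-R.T@c["t"];return o+d*(z-o[2])/d[2]
def delta(x,y,z,yaw=None):
    "tool-frame units: turn about tool z first, then slide"
    o=env.get_obs();r,p,w=o["tool_rot"]
    yaw=w if yaw is None else yaw
    D=Ro.from_euler("xyz",[180,0,yaw],degrees=True)
    a=Ro.from_euler("xyz",[r,p,w],degrees=True).inv()*D
    print("ang/pi",np.round(a.as_rotvec()/np.pi,4),"slide",np.round(D.inv().apply(np.array([x,y,z])-o["tool_pos"])/.5,4))
E
python3 - <<'E'
from h import *
H,Z=.045,.036
T=lambda x,y:(250+x/4.25,155+y/4.25)
S=lambda x,y:(250+x/4.25,175+(y-319)/4.25)
L=[("top",T(73,188),(-H,.027,0)),("top",T(158,184),(-H,-.027,0)),("top",T(66,45),(H,.025,.04)),("top",T(147,38),(H,-.025,.04)),
("scene",S(505,532),(H,-.027,0)),("scene",S(568,500),(H,.027,0)),("scene",S(422,415),(-H,-.027,Z)),("scene",S(572,462),(H,.027,Z))]
Rr=[("top",T(420,285),(-H,.027,0)),("top",T(503,297),(-H,-.027,0)),("top",T(444,142),(H,.025,.04)),("top",T(523,152),(H,-.025,.04)),
("scene",S(85,573),(H,-.027,0)),("scene",S(167,560),(H,.027,0)),("scene",S(58,445),(-H,-.027,Z)),("scene",S(80,525),(H,-.027,Z))]
for P in(L,Rr):
    def f(q):
        M=Ro.from_euler("z",q[2]).as_matrix()
        return np.concatenate([(proj(n,(M@X+[q[0],q[1],0])[None])[0]-uv) for n,uv,X in P])
    s=least_squares(f,[.6,0,0]);print(np.round(s.x[:2],4),np.degrees(s.x[2]).round(1),np.round(s.fun,1))
im=cv2.imread("pics/top0.png").astype(int);b,g,r=im[...,0],im[...,1],im[...,2]
for nm,m,c in(("green",(g>r+20)&(g>b+10),(446,165)),("red",(r>g*3)&(r>90),(200,187))):
    _,lab=cv2.connectedComponents(cv2.morphologyEx(m.astype(np.uint8),cv2.MORPH_CLOSE,np.ones((5,5))))
    k=np.argwhere(lab==lab[c[1],c[0]])[:,::-1].astype(np.float32)
    box=cv2.boxPoints(cv2.minAreaRect(k));w=np.array([back("top",*q,.016) for q in box])
    print(nm,np.round(w,3).tolist(),w.mean(0).round(3),np.degrees(np.arctan2(*(w[1]-w[0])[1::-1])).round(1))
E
```

```text
[0.5506 0.1337] 4.3 [ 0.3  0.  -0.5 -0.7 -1.3 -0.4 -2.2 -0.3 -2.3  0.6 -0.5  1.3 -0.8 -0.6
 -0.3 -0.2]
[ 0.4789 -0.1002] -7.9 [-1.1 -0.3 -1.5 -0.7 -1.1 -0.  -1.5 -0.1 -1.1  0.7  0.1 -0.7 -2.5 -0.8
 -1.4  1.4]
green [[0.68, -0.269, 0.016], [0.678, -0.421, 0.016], [0.508, -0.413, 0.016], [0.509, -0.263, 0.016]] [ 0.594 -0.341  0.016] -90.6
red [[0.618, 0.436, 0.016], [0.634, 0.284, 0.016], [0.463, 0.264, 0.016], [0.449, 0.414, 0.016]] [0.541 0.349 0.016] -84.3
```

```bash
python3 -c "
from h import *
delta(.454,-.097,.12,-7.9)"
```

```text
ang/pi [-0.0005  0.0002  0.147 ] slide [ 0.3475 -1.0957  0.2032]
```

{"op": "step_arm", "data": {
  "rows": [
    {"angular": [0, 0, 0.049], "slide": [0, 0, 0], "jaw": 0},
    {"angular": [0, 0, 0.049], "slide": [0, 0, 0], "jaw": 0},
    {"angular": [0, 0, 0.049], "slide": [0, 0, 0], "jaw": 0},
    {"angular": [0, 0, 0], "slide": [0.029, -0.0913, 0.012], "jaw": 0},
    {"angular": [0, 0, 0], "slide": [0.029, -0.0913, 0.012], "jaw": 0},
    {"angular": [0, 0, 0], "slide": [0.029, -0.0913, 0.012], "jaw": 0},
    {"angular": [0, 0, 0], "slide": [0.029, -0.0913, 0.012], "jaw": 0},
    {"angular": [0, 0, 0], "slide": [0.029, -0.0913, 0.012], "jaw": 0},
    {"angular": [0, 0, 0], "slide": [0.029, -0.0913, 0.012], "jaw": 0},
    {"angular": [0, 0, 0], "slide": [0.029, -0.0913, 0.012], "jaw": 0}
  ],
  "newtons": 30
}}

```text
time_s: 1.35
tool_pos: [0.3516, -0.312, 0.1801]
tool_rot: [-180.0, 0.0, -7.9]
force: [0.8, 0.1, -0.3]
grip_width: 0.0018
grasp_force: 0.0
```

{"op": "step_arm", "data": {
  "rows": [
    {"angular": [0, 0, 0], "slide": [0.029, -0.0913, 0.012], "jaw": 0},
    {"angular": [0, 0, 0], "slide": [0.029, -0.0913, 0.012], "jaw": 0},
    {"angular": [0, 0, 0], "slide": [0.029, -0.0913, 0.012], "jaw": 0},
    {"angular": [0, 0, 0], "slide": [0.029, -0.0913, 0.012], "jaw": 0},
    {"angular": [0, 0, 0], "slide": [0.029, -0.0913, 0.012], "jaw": 0},
    {"angular": [0, 0, 0], "slide": [0, 0, 0], "jaw": 0},
    {"angular": [0, 0, 0], "slide": [0, 0, 0], "jaw": 0}
  ]
}}

```text
time_s: 2.22
tool_pos: [0.454, -0.0981, 0.1502]
tool_rot: [180.0, 0.1, -7.9]
force: [-0.2, 0.0, -0.1]
grip_width: 0.0003
grasp_force: 0.0
```

```bash
python3 -c "
from h import *
o=env.get_obs();print(o['time_s'],o['tool_pos'],o['tool_rot'],o['force'])
delta(.454,-.097,.075,-7.9)"
```

```text
2.225 [ 0.45399353 -0.09808538  0.15020691] [ 1.79970147e+02  5.32473579e-02 -7.90490962e+00] [-0.18086836  0.00452426 -0.1268911 ]
ang/pi [ 0.0002  0.0003 -0.    ] slide [-0.0003 -0.0022  0.1504]
```

{"op": "step_arm", "data": {
  "rows": [
    {"angular": [0, 0, 0], "slide": [0, 0, 0.075], "jaw": 0},
    {"angular": [0, 0, 0], "slide": [0, 0, 0.073], "jaw": 0},
    {"angular": [0, 0, 0], "slide": [0, 0, 0.008], "jaw": 0},
    {"angular": [0, 0, 0], "slide": [0, 0, 0.008], "jaw": 0},
    {"angular": [0, 0, 0], "slide": [0, 0, 0.008], "jaw": 0},
    {"angular": [0, 0, 0], "slide": [0, 0, 0.004], "jaw": 0}
  ]
}}

```text
time_s: 2.98
tool_pos: [0.4552, -0.0982, 0.0637]
tool_rot: [179.9, -0.1, -7.9]
force: [-2.6, 0.1, 11.7]
grip_width: 0.0002
grasp_force: 5.3
```

{"op": "step_arm", "data": {
  "rows": [
    {"angular": [0, 0, 0], "slide": [0, 0, 0.004], "jaw": 0},
    {"angular": [0, 0, 0], "slide": [0, 0, 0], "jaw": 0}
  ]
}}

```text
time_s: 3.22
tool_pos: [0.4552, -0.0982, 0.0633]
tool_rot: [179.9, -0.0, -7.9]
force: [-5.8, 0.7, 17.7]
grip_width: 0.0002
grasp_force: 7.7
```

Right tin: stops dead at z≈63 mm with 18 N, so it is seized. Now the left one.

{"op": "step_arm", "data": {
  "rows": [
    {"angular": [0, 0, 0], "slide": [0, 0, -0.06], "jaw": 0},
    {"angular": [0, 0, 0], "slide": [0, 0, -0.06], "jaw": 0},
    {"angular": [0, 0, 0], "slide": [0, 0, 0], "jaw": 0}
  ]
}}

```text
time_s: 3.6
tool_pos: [0.4567, -0.0981, 0.1232]
tool_rot: [179.9, -0.3, -7.9]
force: [-0.4, 0.3, -0.2]
grip_width: 0.0004
grasp_force: 0.0
```

```bash
python3 -c "
from h import *
delta(.526,.132,.12,4.3)"
```

```text
ang/pi [ 0.0007 -0.0018 -0.0678] slide [ 0.1728 -0.4484  0.0065]
```

{"op": "step_arm", "data": {
  "rows": [
    {"angular": [0, 0, -0.034], "slide": [0, 0, 0], "jaw": 0},
    {"angular": [0, 0, -0.034], "slide": [0, 0, 0], "jaw": 0},
    {"angular": [0, 0, 0], "slide": [0.0346, -0.0897, 0], "jaw": 0},
    {"angular": [0, 0, 0], "slide": [0.0346, -0.0897, 0], "jaw": 0},
    {"angular": [0, 0, 0], "slide": [0.0346, -0.0897, 0], "jaw": 0},
    {"angular": [0, 0, 0], "slide": [0.0346, -0.0897, 0], "jaw": 0},
    {"angular": [0, 0, 0], "slide": [0.0346, -0.0897, 0], "jaw": 0},
    {"angular": [0, 0, 0], "slide": [0, 0, 0], "jaw": 0},
    {"angular": [0, 0, 0], "slide": [0, 0, 0.08], "jaw": 0}
  ]
}}

```text
time_s: 4.72
tool_pos: [0.5261, 0.1331, 0.0819]
tool_rot: [180.0, -0.3, 4.4]
force: [0.5, -1.6, -0.8]
grip_width: 0.0004
grasp_force: 0.0
```

{"op": "step_arm", "data": {
  "rows": [
    {"angular": [0, 0, 0], "slide": [0, 0, 0.016], "jaw": 0},
    {"angular": [0, 0, 0], "slide": [0, 0, 0.012], "jaw": 0},
    {"angular": [0, 0, 0], "slide": [0, 0, 0.012], "jaw": 0},
    {"angular": [0, 0, 0], "slide": [0, 0, 0.004], "jaw": 0}
  ]
}}

```text
time_s: 5.22
tool_pos: [0.5242, 0.1323, 0.0589]
tool_rot: [180.0, -0.0, 4.3]
force: [0.2, -0.4, 1.4]
grip_width: 0.0005
grasp_force: 0.4
```

Moving freely; press on to shut.

{"op": "step_arm", "data": {
  "rows": [
    {"angular": [0, 0, 0], "slide": [0, 0, 0.012], "jaw": 0},
    {"angular": [0, 0, 0], "slide": [0, 0, 0.012], "jaw": 0},
    {"angular": [0, 0, 0], "slide": [0, 0, 0.012], "jaw": 0},
    {"angular": [0, 0, 0], "slide": [0, 0, 0.004], "jaw": 0},
    {"angular": [0, 0, 0], "slide": [0, 0, 0], "jaw": 0}
  ]
}}

```text
time_s: 5.85
tool_pos: [0.5237, 0.1326, 0.04]
tool_rot: [179.9, 0.0, 4.3]
force: [-5.3, -1.7, 15.4]
grip_width: 0.0005
grasp_force: 7.6
```

{"op": "step_arm", "data": {
  "rows": [
    {"angular": [0, 0, 0], "slide": [0, 0, 0.004], "jaw": 0},
    {"angular": [0, 0, 0], "slide": [0, 0, 0], "jaw": 0}
  ]
}}

```text
time_s: 6.1
tool_pos: [0.5237, 0.1326, 0.0396]
tool_rot: [179.9, 0.1, 4.3]
force: [-10.7, -2.8, 27.0]
grip_width: 0.0002
grasp_force: 13.6
```

{"op": "step_arm", "data": {
  "rows": [
    {"angular": [0, 0, 0], "slide": [0, 0, -0.1], "jaw": 1},
    {"angular": [0, 0, 0], "slide": [0, 0, -0.1], "jaw": 1},
    {"angular": [0, 0, 0], "slide": [-0.11, 0, 0], "jaw": 1},
    {"angular": [0, 0, 0], "slide": [0, 0, 0], "jaw": 1}
  ]
}}

```text
time_s: 6.6
tool_pos: [0.4653, 0.1277, 0.1357]
tool_rot: [179.8, 0.1, 4.4]
force: [1.0, -0.1, 0.5]
grip_width: 0.0327
grasp_force: 0.0
```

```bash
cat >> h.py <<'E'
def shot(name,tins,offs=(0,0)):
    ims=[]
    for n,(u0,u1,v0,v1) in (("top",(240,400,150,235)),("scene",(250,410,165,250))):
        im=cv2.resize(env.read_camera(n)[v0:v1,u0:u1,::-1],None,fx=4,fy=4,interpolation=cv2.INTER_CUBIC)
        for x,y,w in tins:
            M=Ro.from_euler("z",w,degrees=True).as_matrix()
            for z in(0,.036):
                q=np.array([[a,b,z] for a,b in((.045,.027),(.045,-.027),(-.045,-.027),(-.045,.027))])@M.T+[x,y,0]
                p=(proj(n,q)-[u0,v0]+.5)*4
                cv2.polylines(im,[p.astype(np.int32)],True,(255,0,255) if z else (255,255,0),1)
        ims.append(im)
    cv2.imwrite(name,np.hstack(ims) if 0 else np.vstack(ims)[:, :])
E
python3 -c "
from h import *
shot('pics/p5.png',[(.5506,.1337,4.3),(.479,-.1,-7.9)])"
```

```text
(no output)
```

View pics/p5.png

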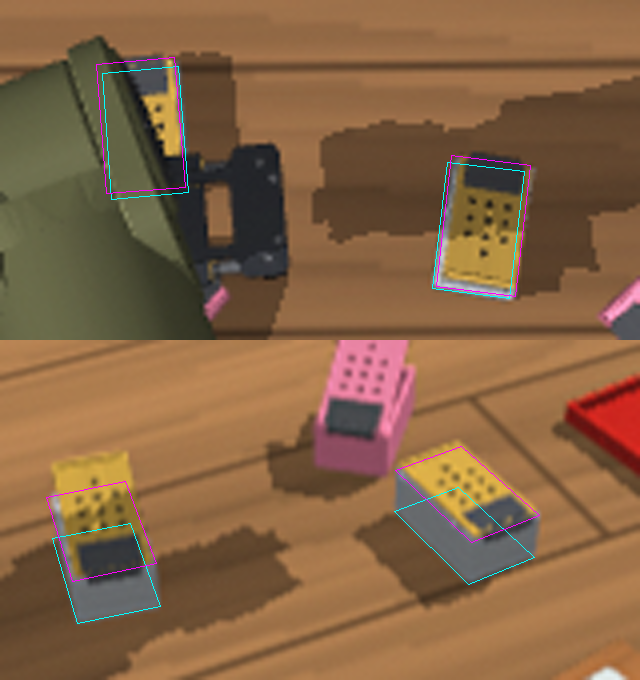

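The outlines match both tins within about 2 mm. The left lid (top view 145,130) is shut, and the right lid (485,225) is still ajar. Now I grasp the left tin, bound for green.

```bash
python3 -c "
from h import *
delta(.5626,.1346,.01,4.3)"
```

```text
ang/pi [ 0.0004 -0.0003  0.0001] slide [0.1877 0.0007 0.2529]
```

{"op": "step_arm", "data": {
  "rows": [
    {"angular": [0, 0, 0], "slide": [0.094, 0, 0], "jaw": 1},
    {"angular": [0, 0, 0], "slide": [0.094, 0, 0], "jaw": 1},
    {"angular": [0, 0, 0], "slide": [0, 0, 0], "jaw": 1},
    {"angular": [0, 0, 0], "slide": [0, 0, 0.09], "jaw": 1},
    {"angular": [0, 0, 0], "slide": [0, 0, 0.06], "jaw": 1},
    {"angular": [0, 0, 0], "slide": [0, 0, 0.06], "jaw": 1},
    {"angular": [0, 0, 0], "slide": [0, 0, 0.043], "jaw": 1},
    {"angular": [0, 0, 0], "slide": [0, 0, 0], "jaw": 1}
  ]
}}

```text
time_s: 7.7
tool_pos: [0.5613, 0.1353, 0.0083]
tool_rot: [180.0, 0.2, 4.3]
force: [-0.7, -0.4, 0.8]
grip_width: 0.0872
grasp_force: 0.0
```

{"op": "step_arm", "data": {
  "rows": [
    {"angular": [0, 0, 0], "slide": [0, 0, 0], "jaw": 0.4},
    {"angular": [0, 0, 0], "slide": [0, 0, 0], "jaw": 0.4},
    {"angular": [0, 0, 0], "slide": [0, 0, 0], "jaw": 0.4},
    {"angular": [0, 0, 0], "slide": [0, 0, 0], "jaw": 0.4},
    {"angular": [0, 0, 0], "slide": [0, 0, 0], "jaw": 0.4}
  ],
  "newtons": 25
}}

```text
time_s: 8.32
tool_pos: [0.5631, 0.1349, 0.0106]
tool_rot: [179.9, -0.0, 4.3]
force: [0.3, -1.7, 3.6]
grip_width: 0.0539
grasp_force: 24.9
```

{"op": "step_arm", "data": {
  "rows": [
    {"angular": [0, 0, 0], "slide": [0, 0, -0.06], "jaw": 0.4},
    {"angular": [0, 0, 0], "slide": [0, 0, -0.1], "jaw": 0.4},
    {"angular": [0, 0, 0], "slide": [0, 0, -0.1], "jaw": 0.4},
    {"angular": [0, 0, 0.014], "slide": [0, 0, 0], "jaw": 0.4},
    {"angular": [0, 0, 0.014], "slide": [0, 0, 0], "jaw": 0.4},
    {"angular": [0, 0, 0], "slide": [0, 0, 0], "jaw": 0.4}
  ]
}}

```text
time_s: 9.07
tool_pos: [0.5621, 0.1355, 0.1394]
tool_rot: [180.0, 0.1, -0.7]
force: [-0.5, 0.1, -3.4]
grip_width: 0.0533
grasp_force: 24.9
```

```bash
python3 -c "
from h import *
delta(.606,-.341,.016,-1)"
```

```text
ang/pi [0.     0.0004 0.0018] slide [0.1044 0.9513 0.2468]
```

{"op": "step_arm", "data": {
  "rows": [
    {"angular": [0, 0, 0], "slide": [0.0104, 0.095, 0], "jaw": 0.4},
    {"angular": [0, 0, 0], "slide": [0.0104, 0.095, 0], "jaw": 0.4},
    {"angular": [0, 0, 0], "slide": [0.0104, 0.095, 0], "jaw": 0.4},
    {"angular": [0, 0, 0], "slide": [0.0104, 0.095, 0], "jaw": 0.4},
    {"angular": [0, 0, 0], "slide": [0.0104, 0.095, 0], "jaw": 0.4},
    {"angular": [0, 0, 0], "slide": [0.0104, 0.095, 0], "jaw": 0.4},
    {"angular": [0, 0, 0], "slide": [0.0104, 0.095, 0], "jaw": 0.4},
    {"angular": [0, 0, 0], "slide": [0.0104, 0.095, 0], "jaw": 0.4},
    {"angular": [0, 0, 0], "slide": [0.0104, 0.095, 0], "jaw": 0.4},
    {"angular": [0, 0, 0], "slide": [0.0104, 0.095, 0], "jaw": 0.4}
  ]
}}

```text
time_s: 10.32
tool_pos: [0.6086, -0.3413, 0.139]
tool_rot: [-179.9, 0.1, -0.6]
force: [1.0, -0.8, -2.7]
grip_width: 0.0539
grasp_force: 24.9
```

{"op": "step_arm", "data": {
  "rows": [
    {"angular": [0, 0, 0], "slide": [0, 0, 0], "jaw": 0.4},
    {"angular": [0, 0, 0], "slide": [0, 0, 0.08], "jaw": 0.4},
    {"angular": [0, 0, 0], "slide": [0, 0, 0.08], "jaw": 0.4},
    {"angular": [0, 0, 0], "slide": [0, 0, 0.05], "jaw": 0.4},
    {"angular": [0, 0, 0], "slide": [0, 0, 0.02], "jaw": 0.4},
    {"angular": [0, 0, 0], "slide": [0, 0, 0], "jaw": 0.4},
    {"angular": [0, 0, 0], "slide": [0, 0, 0], "jaw": 0.4}
  ]
}}

```text
time_s: 11.2
tool_pos: [0.6099, -0.3403, 0.0266]
tool_rot: [179.9, -0.1, -0.7]
force: [0.1, 0.8, -4.0]
grip_width: 0.0535
grasp_force: 24.9
```

{"op": "step_arm", "data": {
  "rows": [
    {"angular": [0, 0, 0], "slide": [0, 0, 0.01], "jaw": 0.4},
    {"angular": [0, 0, 0], "slide": [0, 0, 0.006], "jaw": 0.4},
    {"angular": [0, 0, 0], "slide": [0, 0, 0.004], "jaw": 0.4},
    {"angular": [0, 0, 0], "slide": [0, 0, 0.003], "jaw": 0.4},
    {"angular": [0, 0, 0], "slide": [0, 0, 0], "jaw": 0.4}
  ]
}}

```text
time_s: 11.82
tool_pos: [0.6087, -0.3401, 0.0156]
tool_rot: [180.0, 0.0, -0.7]
force: [-5.3, 2.0, 7.7]
grip_width: 0.0538
grasp_force: 24.9
```

Contact with the floor (upward 7.7 N plus its weight). Release and rise.

{"op": "step_arm", "data": {
  "rows": [
    {"angular": [0, 0, 0], "slide": [0, 0, 0], "jaw": 0.85},
    {"angular": [0, 0, 0], "slide": [0, 0, 0], "jaw": 0.85},
    {"angular": [0, 0, 0], "slide": [0, 0, 0], "jaw": 0.85},
    {"angular": [0, 0, 0], "slide": [0, 0, -0.06], "jaw": 0.85},
    {"angular": [0, 0, 0], "slide": [0, 0, -0.1], "jaw": 0.85},
    {"angular": [0, 0, 0], "slide": [0, 0, -0.1], "jaw": 1},
    {"angular": [0, 0, 0.02], "slide": [0, 0, 0], "jaw": 1},
    {"angular": [0, 0, 0.02], "slide": [0, 0, 0], "jaw": 1},
    {"angular": [0, 0, 0], "slide": [0, 0, 0], "jaw": 1}
  ]
}}

```text
time_s: 12.95
tool_pos: [0.6088, -0.3401, 0.1435]
tool_rot: [180.0, 0.0, -7.9]
force: [-0.2, -0.4, -0.3]
grip_width: 0.0868
grasp_force: 0.0
```

```bash
python3 -c "
from h import *
delta(.479+.012,-.1-.0016,.01,-7.9)"
```

```text
ang/pi [0.0001 0.     0.0002] slide [-0.299  -0.4402  0.2669]
```

{"op": "step_arm", "data": {
  "rows": [
    {"angular": [0, 0, 0], "slide": [-0.0598, -0.088, 0], "jaw": 1},
    {"angular": [0, 0, 0], "slide": [-0.0598, -0.088, 0], "jaw": 1},
    {"angular": [0, 0, 0], "slide": [-0.0598, -0.088, 0], "jaw": 1},
    {"angular": [0, 0, 0], "slide": [-0.0598, -0.088, 0], "jaw": 1},
    {"angular": [0, 0, 0], "slide": [-0.0598, -0.088, 0], "jaw": 1},
    {"angular": [0, 0, 0], "slide": [0, 0, 0], "jaw": 1},
    {"angular": [0, 0, 0], "slide": [0, 0, 0.08], "jaw": 1},
    {"angular": [0, 0, 0], "slide": [0, 0, 0], "jaw": 1}
  ]
}}

```text
time_s: 13.95
tool_pos: [0.4888, -0.102, 0.1012]
tool_rot: [-180.0, 0.3, -7.9]
force: [1.0, 0.2, -0.3]
grip_width: 0.0866
grasp_force: 0.0
```

{"op": "step_arm", "data": {
  "rows": [
    {"angular": [0, 0, 0], "slide": [0, 0, 0.08], "jaw": 1},
    {"angular": [0, 0, 0], "slide": [0, 0, 0.06], "jaw": 1},
    {"angular": [0, 0, 0], "slide": [0, 0, 0.047], "jaw": 1},
    {"angular": [0, 0, 0], "slide": [0, 0, 0], "jaw": 1},
    {"angular": [0, 0, 0], "slide": [0, 0, 0], "jaw": 0.4},
    {"angular": [0, 0, 0], "slide": [0, 0, 0], "jaw": 0.4},
    {"angular": [0, 0, 0], "slide": [0, 0, 0], "jaw": 0.4},
    {"angular": [0, 0, 0], "slide": [0, 0, 0], "jaw": 0.4},
    {"angular": [0, 0, 0], "slide": [0, 0, 0], "jaw": 0.4}
  ]
}}

```text
time_s: 15.08
tool_pos: [0.4913, -0.102, 0.0105]
tool_rot: [180.0, -0.0, -7.9]
force: [-1.2, -0.5, 3.3]
grip_width: 0.0542
grasp_force: 24.8
```

{"op": "step_arm", "data": {
  "rows": [
    {"angular": [0, 0, 0], "slide": [0, 0, -0.06], "jaw": 0.4},
    {"angular": [0, 0, 0], "slide": [0, 0, -0.1], "jaw": 0.4},
    {"angular": [0, 0, 0], "slide": [0, 0, -0.1], "jaw": 0.4},
    {"angular": [0, 0, -0.0385], "slide": [0, 0, 0], "jaw": 0.4},
    {"angular": [0, 0, -0.0385], "slide": [0, 0, 0], "jaw": 0.4},
    {"angular": [0, 0, 0], "slide": [0, 0, 0], "jaw": 0.4}
  ]
}}

```text
time_s: 15.82
tool_pos: [0.4903, -0.1014, 0.1394]
tool_rot: [-180.0, 0.1, 5.9]
force: [0.1, -0.2, -2.1]
grip_width: 0.0543
grasp_force: 24.7
```

```bash
python3 -c "
from h import *
delta(.553,.35,.0155,6)"
```

```text
ang/pi [-0.0002  0.0004 -0.0006] slide [ 0.2191 -0.8848  0.2477]
```

{"op": "step_arm", "data": {
  "rows": [
    {"angular": [0, 0, 0], "slide": [0.0219, -0.0885, 0], "jaw": 0.4},
    {"angular": [0, 0, 0], "slide": [0.0219, -0.0885, 0], "jaw": 0.4},
    {"angular": [0, 0, 0], "slide": [0.0219, -0.0885, 0], "jaw": 0.4},
    {"angular": [0, 0, 0], "slide": [0.0219, -0.0885, 0], "jaw": 0.4},
    {"angular": [0, 0, 0], "slide": [0.0219, -0.0885, 0], "jaw": 0.4},
    {"angular": [0, 0, 0], "slide": [0.0219, -0.0885, 0], "jaw": 0.4},
    {"angular": [0, 0, 0], "slide": [0.0219, -0.0885, 0], "jaw": 0.4},
    {"angular": [0, 0, 0], "slide": [0.0219, -0.0885, 0], "jaw": 0.4},
    {"angular": [0, 0, 0], "slide": [0.0219, -0.0885, 0], "jaw": 0.4},
    {"angular": [0, 0, 0], "slide": [0.0219, -0.0885, 0], "jaw": 0.4}
  ]
}}

```text
time_s: 17.08
tool_pos: [0.554, 0.3507, 0.1388]
tool_rot: [179.9, 0.1, 5.8]
force: [-0.2, 0.2, -2.6]
grip_width: 0.0538
grasp_force: 24.7
```

{"op": "step_arm", "data": {
  "rows": [
    {"angular": [0, 0, 0], "slide": [0, 0, 0], "jaw": 0.4},
    {"angular": [0, 0, 0], "slide": [0, 0, 0.08], "jaw": 0.4},
    {"angular": [0, 0, 0], "slide": [0, 0, 0.08], "jaw": 0.4},
    {"angular": [0, 0, 0], "slide": [0, 0, 0.05], "jaw": 0.4},
    {"angular": [0, 0, 0], "slide": [0, 0, 0.02], "jaw": 0.4},
    {"angular": [0, 0, 0], "slide": [0, 0, 0], "jaw": 0.4},
    {"angular": [0, 0, 0], "slide": [0, 0, 0], "jaw": 0.4}
  ]
}}

```text
time_s: 17.95
tool_pos: [0.5549, 0.3503, 0.0264]
tool_rot: [-180.0, -0.1, 5.9]
force: [-0.4, 0.3, -2.2]
grip_width: 0.0543
grasp_force: 24.7
```

{"op": "step_arm", "data": {
  "rows": [
    {"angular": [0, 0, 0], "slide": [0, 0, 0.01], "jaw": 0.4},
    {"angular": [0, 0, 0], "slide": [0, 0, 0.006], "jaw": 0.4},
    {"angular": [0, 0, 0], "slide": [0, 0, 0.003], "jaw": 0.4},
    {"angular": [0, 0, 0], "slide": [0, 0, 0], "jaw": 0.4}
  ]
}}

```text
time_s: 18.45
tool_pos: [0.554, 0.3498, 0.0156]
tool_rot: [180.0, 0.0, 6.0]
force: [0.0, 0.2, -2.0]
grip_width: 0.0543
grasp_force: 24.7
```

Nearly down; lower in small steps until contact.

{"op": "step_arm", "data": {
  "rows": [
    {"angular": [0, 0, 0], "slide": [0, 0, 0.002], "jaw": 0.4},
    {"angular": [0, 0, 0], "slide": [0, 0, 0.002], "jaw": 0.4},
    {"angular": [0, 0, 0], "slide": [0, 0, 0], "jaw": 0.4}
  ]
}}

```text
time_s: 18.82
tool_pos: [0.5541, 0.3498, 0.0156]
tool_rot: [179.9, -0.0, 5.9]
force: [-4.5, -4.2, 10.4]
grip_width: 0.0541
grasp_force: 24.7
```

{"op": "step_arm", "data": {
  "rows": [
    {"angular": [0, 0, 0], "slide": [0, 0, 0], "jaw": 0.85},
    {"angular": [0, 0, 0], "slide": [0, 0, 0], "jaw": 0.85},
    {"angular": [0, 0, 0], "slide": [0, 0, 0], "jaw": 0.85},
    {"angular": [0, 0, 0], "slide": [0, 0, -0.06], "jaw": 0.85},
    {"angular": [0, 0, 0], "slide": [0, 0, -0.1], "jaw": 0.85},
    {"angular": [0, 0, 0], "slide": [0, 0, -0.1], "jaw": 0.85},
    {"angular": [0, 0, 0], "slide": [0, 0.12, -0.03], "jaw": 0.85},
    {"angular": [0, 0, 0], "slide": [0, 0.12, -0.03], "jaw": 0.85},
    {"angular": [0, 0, 0], "slide": [0, 0.12, 0], "jaw": 0.85},
    {"angular": [0, 0, 0], "slide": [0, 0.12, 0], "jaw": 0.85}
  ]
}}

```text
time_s: 20.08
tool_pos: [0.5792, 0.1092, 0.1738]
tool_rot: [180.0, -0.1, 6.0]
force: [1.3, 0.0, 0.5]
grip_width: 0.074
grasp_force: 0.0
```

{"op": "step_arm", "data": {
  "rows": [
    {"angular": [0, 0, 0], "slide": [0, 0.12, 0], "jaw": 0.85},
    {"angular": [0, 0, 0], "slide": [0, 0, 0], "jaw": 0.85},
    {"angular": [0, 0, 0], "slide": [0, 0, 0], "jaw": 0.85}
  ]
}}

```text
time_s: 20.45
tool_pos: [0.5851, 0.0519, 0.1735]
tool_rot: [-180.0, -0.0, 5.9]
force: [-0.8, 1.0, 0.6]
grip_width: 0.0739
grasp_force: 0.0
```

```bash
python3 -c "
from h import *
cv2.imwrite('pics/top9.png',np.vstack([env.read_camera('top')[110:270,150:500,::-1],env.read_camera('scene')[130:330,130:480,::-1]]).repeat(1,0))"
```

```text
(no output)
```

View pics/top9.png

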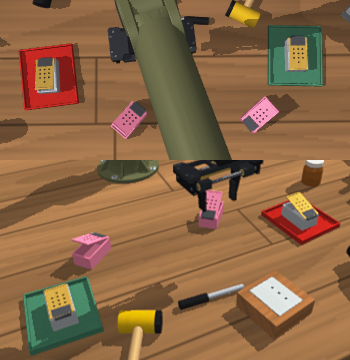

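The final picture shows the ajar tin in the red tray (47,75) and the other in the green tray (297,55). I'll take a closer look at the green one's lid and the seating.

```bash
python3 -c "
import cv2,numpy as np
a=cv2.imread('pics/top9.png')[160:]
z=lambda q:cv2.resize(q,(400,400),interpolation=cv2.INTER_CUBIC)
cv2.imwrite('pics/z.png',np.hstack([z(a[110:200,15:105]),z(a[15:105,255:345])]))"
```

```text
(no output)
```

View pics/z.png

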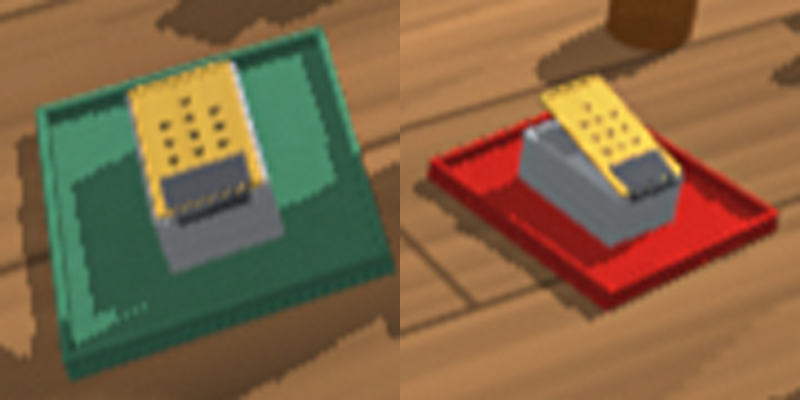

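The green tray holds the shut tin (lid level at (195,125)) and the red tray holds the ajar one (lid raised at (610,130)). Both stand flat and near the tray centres.

```bash
python3 -c "
from cell import env
print(env.sign_off())"
```

```text
the job is handed in; nothing more can be done
None
```

The job is handed in at about 20.6 s: the tin with the free lid, pressed shut, stands in the green tray, and the tin whose lid jammed ajar stands in the red tray. Both looked upright and flat near the tray centres in the last pictures, with the gripper clear; the sign-off returned no verdict.

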